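# Finish the bottle row and hold up the camera pole

### The arm

A 6-joint arm with a two-finger parallel gripper is mounted at the origin on the work surface; the furniture and walls round the work are solid. World frame = base frame: x ahead of the robot, y to its left, z up, the work surface at z = 0. Lengths are in m, angles in rad, forces in N, time in s.
With the tool pointing down it reaches from about 0.3 to 0.775 m from the base axis. Payload 14.6 kg.
Tool frame: the origin (TCP) lies at the very end of the fingers, on their centre line; the grasp point (between the pads) lies 19 mm behind it; z points along the fingers, y is the line along which they close (so a half turn about z gives the same grasp; the last joint's range is limited). The gripper opens to 94 mm and grips with 3 to 60 N. Pads are 16 mm wide; open, the fingers measure 119 mm over their backs; the gripper's body (75 mm by 177 mm) begins 78 mm behind the grasp point.
Start: joints at [1.265, 0.3, 1.521, -0, 1.321, -0.067], TCP at [0.13, 0.534, 0.205] pointing down, gripper open.
Joint ranges: [-3.03, 3.03], [-0.79, 2.21], [0.23, 2.52], [-1.04, 4.18], [0, 3.07], [-2.55, 2.55]. Speed limits (rad/s): [2.22, 2.22, 2.57, 3.14, 3.14, 3.14].

### API

Orientations are given as [roll, pitch, yaw] about the fixed x, y, z axes, in that order (R = Rz(yaw) Ry(pitch) Rx(roll)).
In Python, from station import ctrl, cams gives the robot as it stands. The module is installed in compiled form; this text tells all that it offers.
- The arm moves only by the tool arm_command, never from a script. Its argument "plan" is a list that holds one entry, the list of rows, each a list of 7 numbers: the shift along the tool's x, y, z in normalised numbers (1 is 0.8 m), then the turn, a rotation vector about the tool's x, y, z in shares of pi/2 rad (1.0 is pi/2 rad), then the closure, from -1 (fully open) to 1 (shut). A call has 1 to 12 rows; each row is the pose to reach, as a shift and turn from the pose commanded when the call began, along the tool's axes at that moment; what a row does not reach only later rows make up. A row lasts 1/10 s, in which the tool goes at most 50 mm and 8.59 degrees, less where a joint would pass 70% of its speed; a pose out of reach is approached as far as the arm can. No shift or turn number may pass 1 either way. A call with a gripper value outside its range is refused whole. The fingers move at their own pace and stop on an object; "squeeze" is the grip in N (left out, the last holds). Time passes only in rows, so rows that repeat a pose let the fingers close. It gives the time, the measured TCP pose, the force, the opening and the grip force at its end, in the units of the state.
- ctrl.get_obs(): the state, without advancing time (a new reading comes with each control period).
- cams.camera(name): name is "scene" or "side" or "wrist"; returns (picture, depth): 420x560x3 uint8, blue, green, red; 420x560 float32, m along the optical axis (not along the pixel's ray), 0 where there is no reading.
- cams.camera_info(name): a dict with "fx", "fy", "cx", "cy" (pixels), "world_to_cam" (4x4, takes a point from world to camera coordinates). Camera axes: x right, y down, z forward; pixel columns grow to the right and rows downward; lengths in m; the calibration is good to about 2 mm. The wrist camera is an equidistant fisheye: a pixel r from the principal point sees the ray r / f radians off the axis. A picture is of the moment at which its call begins: read the wrist's pose just before it. camera_info takes no time and is no camera call; for the wrist camera it gives the pose at the moment of the call.
- ctrl.hand_in(): hands the job in; it is judged then, once.
The state is a dict: "time_s": time; "qpos": joint angles; "joint_vel": joint speeds; "tau": joint torques, N m; "ee_pos": TCP position; "eef_rot": TCP orientation; "force": force on the tool from outside, world axes, zero at the start; "moment": the same for the moment, N m; "grip_width": finger opening in m; "grip_force": force on a finger pad.
Only numpy, scipy, OpenCV 4.12 (cv2) and the standard library are available. Lean on these libraries where they do the work, as an engineer would, in place of code of your own. Each camera call takes 0.05 s, during which the arm holds its last target. There are 200 camera calls.

### The job

Complete the row on the wooden display board for its photo: stand the single glass bottle from the bare table upright in the middle of the empty round cork pad and let go of it. Then take the head of the telescopic camera pole, squeeze its spring button in, and with the button held in pull the head straight up past the first stop to the second stop, the end of its travel. Finish while still holding the head up there, since it sinks when let go; leave the other two bottles in their places and do not disturb the small things standing around.

Things in the scene. Friction and masses are not known exactly. Their poses are not given: they have to be found in the camera images.
- bottle_c: the clear conical glass bottle standing alone on the bare table, 57 mm wide at the foot, 104 mm high, about 0.1 kg, with an open round neck 30 mm wide from 83 to 104 mm height (below it the body widens downward to the 57 mm foot). Origin: centre of its underside; z up
- bottle_a: a glass bottle of the same size already standing in the row on the display board. Origin: centre of its underside. It stays there
- bottle_b: another glass bottle of the same size already standing in the row on the display board. Origin: centre of its underside. It stays there
- board: pale wooden display board, fixed, 80 x 280 mm, top 18 mm above the table. Origin: centre of its underside; its y axis runs along the row, its x axis across it. Three places along its middle line, 95 mm apart (one in the centre): two are taken by bottles, the third (any of them) carries the cork pad
- pad: round cork pad, 68 mm across, 4 mm thick, fixed on the top of the board at the free place of the row. Origin: centre of its underside, 18 mm above the table, so a bottle on it stands 22 mm above the table
- pole: telescopic camera pole on a round steel foot 104 mm wide, fixed. Origin: centre of the foot's underside. Grey outer tube 27 mm thick (collar 33 mm), up to 125 mm height; the inner tube slides up in it and carries the head. A small black box camera sticks out from the head along the pole's +y axis (54 to 97 mm from the pole's axis, 58 mm wide, heights 123 to 161 mm with the pole down)
- pole_grip (a point): centre of the pole's grey head, a block 30 (x) by 36 (y) by 46 (z) mm at the top of the pole, 156 mm above the table with the pole down; moves up with it. Axes: z up, +y to the camera, button on the -x face, +x face plain. Grip from above across x, one finger on the button, the other on the plain face (37 mm over both, 32 mm with the button in)
- pole_button (a joint): white spring button in the head's -x face: 0 = out (7 mm proud), 0.005 m = fully in (2 mm proud). 20 mm wide (y), 26 mm high, centred on the head's height, moves along +x; needs 2 N at first, 6 N fully in; springs out when let go. While it is out the head cannot rise from the bottom, nor, from below the first stop, past that stop
- pole_head (a joint): height of the pole's head: 0 = down, about 0.05 m = first stop (catches there only if the button is out), 0.100 m = second stop, a hard end stop. Moving part about 0.27 kg, lightly damped (15 N s/m) with 0.8 N friction; there is no catch at the second stop, so it sinks back when let go (to about 0.063 m, where the sprung-out button catches)
- pigment_pot: small pigment pot with a black cap, 29 mm wide, 52 mm high, a bystander. Origin: centre of its underside
- dropper: small dropper bottle with a white cap, 20 mm wide, 67 mm high, a bystander. Origin: centre of its underside
- dish: oval shell dish, 54 x 74 x 20 mm, a bystander. Origin: centre of its underside
Not all that is in view belongs to the job. Leave any red look-alike of the pole alone.

How it is judged:
On the way, in this order (a step that is already met when the one before it is completed fails the run):
1. the single bottle stands upright on the cork pad, let go (horizontal distance between bottle_c and pad below 0.012 m and z of bottle_c in the frame of pad between 0.001 and 0.008 m and angle between bottle_c's own z axis and vertical below 0.1 rad and linear speed of bottle_c below 0.03 m/s and contact force between the fingers and bottle_c below 0.1 N), for 0.2 s.
2. the pole's button is squeezed in with the head still down (value of joint pole_button above 0.0038 m and value of joint pole_head below 0.02 m), for 0.1 s.
3. the head is past the first stop with the button held in (value of joint pole_head above 0.06 m and value of joint pole_button above 0.003 m), for 0.04 s.
At the end, for the whole second after the job is handed in: The pole's head is at the second stop (joint above 94 mm of 100 mm), at rest, held by the fingers (over 2 N of contact); the bottle stands upright on the cork pad within 12 mm of its centre, let go and at rest; the other two bottles stand upright within 20 mm of where they were (all of step 1 and value of joint pole_head above 0.094 m and contact force between the fingers and pole above 2 N and velocity of joint pole_head below 0.02 m/s and distance of each of bottle_a, bottle_b from where it was at the start of the episode below 0.02 m and angle between each of bottle_a, bottle_b's own z axis and vertical below 0.1 rad); the arm keeps its last pose, push and grip.
It fails at once if the pigment pot is pushed more than 30 mm or tipped over (distance of pigment_pot from where it was at the start of the episode above 0.03 m or angle between pigment_pot's own z axis and vertical above 0.6 rad).
It fails at once if the dropper bottle is pushed more than 30 mm or tipped over (distance of dropper from where it was at the start of the episode above 0.03 m or angle between dropper's own z axis and vertical above 0.6 rad).
It fails at once if the shell dish is pushed more than 30 mm or tipped over (distance of dish from where it was at the start of the episode above 0.03 m or angle between dish's own z axis and vertical above 0.6 rad).
It fails at once if a bottle already in the row is tipped over (angle between any of bottle_a, bottle_b's own z axis and vertical above 0.6 rad).
It also fails if it takes over 50 s, if anything falls off the work surface, if the arm or the gripper's body presses on something with over 40 N, if the wrist force passes 120 N, or if a joint passes its speed limit or range.

## Working session

There is one attempt and no reset: what is moved stays moved. The work goes in short steps, Python scripts to look and compute and a tool call to move; the robot and the scene stay as the last step left them, time stands still between calls to the robot, and variables do not carry over. Pictures are saved under pics/ and viewed, at most 12 in all, crops included, and the job is handed in when it is done.

Besides the shell and the picture viewer there is one more tool, called after ">>>" as name(argument=value, ...), one argument or row to a line, values as JSON. arm_command: Moves the arm, as the interface text tells. Its arguments: {"type":"object","properties":{"plan":{"type":"array"},"squeeze":{"type":"number"}},"required":["plan"]}

```bash
mkdir -p pics; cat > h.py <<'E'
import numpy as np, cv2
from station import ctrl, cams
def world(name, d=None):
    i=cams.camera_info(name); im,dp=cams.camera(name)
    v,u=np.mgrid[:420,:560]
    P=np.stack([(u-i['cx'])/i['fx']*dp,(v-i['cy'])/i['fy']*dp,dp],-1)
    T=np.linalg.inv(i['world_to_cam'])
    return im,dp,P@T[:3,:3].T+T[:3,3]
E
python3 - <<'E'
from h import *
for n in('scene','side'):
    im,dp,W=world(n); cv2.imwrite(f'pics/{n}0.png',im); np.savez(f'{n}0.npz',im=im,W=W,dp=dp)
    i=cams.camera_info(n);print(n,np.linalg.inv(i['world_to_cam']).round(3),i['fx'],i['cx'],i['cy'])
print(ctrl.get_obs())
E
```

```text
scene [[ 0.863 -0.387  0.323  0.232]
 [-0.504 -0.64   0.58  -0.706]
 [-0.017 -0.664 -0.748  0.889]
 [ 0.     0.     0.     1.   ]] 427.4643122130382 282.5223024261028 215.65298079762866
side [[ 0.868 -0.259  0.424  0.101]
 [-0.497 -0.483  0.721 -0.865]
 [ 0.018 -0.836 -0.548  0.71 ]
 [ 0.     0.     0.     1.   ]] 411.28009203416843 281.0942453543311 209.36560034629545
{'time_s': 0.1, 'qpos': array([ 1.26540249e+00,  3.00358063e-01,  1.52150347e+00,  2.12146770e-05,
        1.32071507e+00, -6.66145579e-02]), 'joint_vel': array([-3.05019448e-06, -2.35472247e-03, -3.58309266e-03,  1.03152270e-04,
        6.35582890e-04,  1.93720941e-04]), 'tau': array([ 9.77279051e-04, -5.32637644e+01, -3.53288376e+01,  7.09423888e-02,
        2.34221370e-02, -4.67547648e-05]), 'ee_pos': array([0.13001938, 0.53417167, 0.20498117]), 'eef_rot': array([-3.14061225e+00, -8.60014135e-05,  2.90280807e+00]), 'force': array([ 0.8697539 , -0.6275853 ,  0.55641219]), 'moment': array([ 0.00747948, -0.04379202, -0.03777101]), 'grip_force': 0.0, 'grip_width': 0.09416380500270602}
```

View pics/scene0.png

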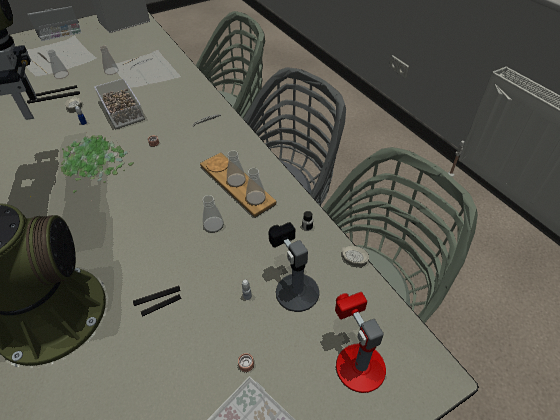

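View pics/side0.png

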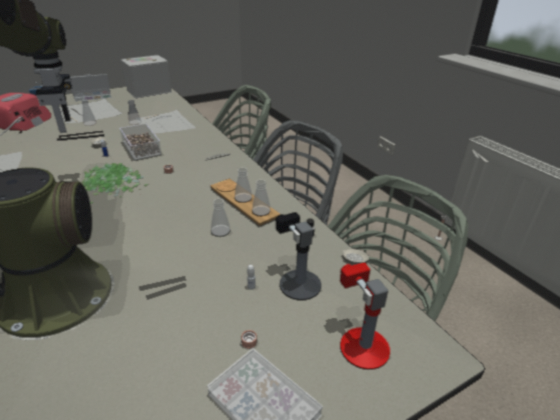

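The scene picture shows:
- **Bottle candidates:** the lone bottle on bare table at (212,214). The row bottles are at (235,168) and (255,187), with distant glassware at (58,65) and (110,60). I choose (212,214).
- **Pad:** empty cork pad at (215,163).
- **Pole candidates:** dark pole at (297,275) and red look-alike at (365,340). I choose the dark one.
- **Bystanders:** pot (308,220), dropper (246,290), dish (354,256).

```bash
python3 - <<'E'
from h import *
for n,boxes in (('scene',dict(board=(195,145,285,220),bot=(195,190,230,235),pole=(262,218,325,312),pot=(300,208,318,232),drop=(238,278,256,302),dish=(338,244,372,268))),('side',dict(board=(205,172,290,225),bot=(205,195,235,238),pole=(272,208,326,300),drop=(243,262,259,290)))):
    d=np.load(n+'0.npz'); im,W=d['im'],d['W']
    print(n)
    for k,(a,b,c,e) in boxes.items():
        w=W[b:e,a:c].reshape(-1,3); px=im[b:e,a:c].reshape(-1,3).astype(int); ok=d['dp'][b:e,a:c].ravel()>0; w=w[ok];px=px[ok]
        if k=='board':
            hsv=cv2.cvtColor(px[None].astype(np.uint8),cv2.COLOR_BGR2HSV)[0]
            m=(w[:,2]>.010)&(w[:,2]<.03)&(hsv[:,1]>90)
            r=cv2.minAreaRect((w[m,:2]*1000).astype(np.float32));print('board',m.sum(),r,cv2.boxPoints(r).round(0).tolist())
            p=w[m]; print('z hist',np.histogram(p[:,2],bins=np.arange(.010,.031,.002))[0])
            q=w[m&(w[:,2]>.0205)&(w[:,2]<.026)]; r=cv2.minAreaRect((q[:,:2]*1000).astype(np.float32));print('pad?',len(q),r, np.median(q,0))
            continue
        m=w[:,2]>.006; q=w[m]
        print(k,m.sum(),'min',q.min(0).round(3),'max',q.max(0).round(3))
        for lo,hi in ((.006,.02),(.02,.045),(.045,.08),(.08,.11),(.11,.135),(.135,.17),(.17,.2)):
            s=q[(q[:,2]>lo)&(q[:,2]<hi)]
            if len(s)>4:
                r=cv2.minAreaRect((s[:,:2]*1000).astype(np.float32)); print('  ',lo,len(s),np.round(r[0],1),np.round(r[1],1),round(r[2],1),'zmax',s[:,2].max().round(4))
im=np.load('scene0.npz')['im'][140:320,190:380]; im2=np.load('side0.npz')['im'][165:305,200:330]
cv2.imwrite('pics/crop1.png',np.vstack([cv2.resize(im,(760,720))[:,:]]) [:600])
a=cv2.resize(im,None,fx=3,fy=3,interpolation=2)[:540]; cv2.imwrite('pics/crop1.png',a)
E
```

```text
scene
board 1115 ((560.2020263671875, 160.35179138183594), (81.11796569824219, 281.3510437011719), 9.830436706542969) [[496.0, 292.0], [544.0, 15.0], [624.0, 29.0], [576.0, 306.0]]
z hist [ 29  49 156 339 263 155  91  29   3   1]
pad? 222 ((558.9326782226562, 157.91326904296875), (75.27053833007812, 272.5877380371094), 8.734814643859863) [0.54326118 0.25033634 0.02211217]
bot 571 min [0.409 0.023 0.006] max [0.528 0.161 0.106]
   0.006 87 [465.2  86.8] [142.3  85.7] 71.6 zmax 0.0198
   0.02 153 [435.2  38.5] [27.1 51.2] 84.2 zmax 0.0448
   0.045 188 [438.1  47.7] [44.1 31.9] 9.1 zmax 0.0797
   0.08 143 [436.5  52.9] [29.1 30.1] 6.1 zmax 0.1056
pole 2311 min [ 0.471 -0.299  0.006] max [ 0.667 -0.075  0.182]
   0.006 993 [ 571.5 -184.9] [257.6 101.1] 51.1 zmax 0.0199
   0.02 129 [ 586.  -169.5] [227.8  27.2] 51.7 zmax 0.0449
   0.045 103 [ 585.  -177.4] [214.4  24.7] 48.5 zmax 0.08
   0.08 86 [ 518.3 -254.3] [11.6 24.8] 59.7 zmax 0.1084
   0.11 113 [ 513.2 -216.1] [90.9 57.2] 75.8 zmax 0.1346
   0.135 661 [ 522.6 -208.2] [115.1  57.2] 87.7 zmax 0.1698
   0.17 226 [ 521.9 -247.6] [37.  
[... 1255 characters left out ...]

pole 2173 min [ 0.471 -0.301  0.006] max [0.665 0.066 0.181]
   0.006 876 [ 585.8 -128.1] [378.1 115.3] 65.3 zmax 0.0198
   0.02 106 [ 602.5 -125.4] [315.2  96.1] 70.8 zmax 0.0448
   0.045 171 [ 588.3 -168.9] [236.5  26.5] 50.6 zmax 0.0795
   0.08 111 [ 519.  -256.3] [13.9 26.1] 62.1 zmax 0.1095
   0.11 147 [ 514.8 -216.2] [ 27.6 100.2] 9.0 zmax 0.135
   0.135 590 [ 520.1 -211.8] [114.1  58.2] 83.9 zmax 0.17
   0.17 172 [ 519. -251.] [35.8 35.1] 87.9 zmax 0.1808
drop 164 min [ 0.405 -0.208  0.006] max [ 0.423 -0.189  0.068]
   0.006 33 [ 411.9 -203.3] [ 6.7 17. ] 65.7 zmax 0.0196
   0.02 66 [ 412.3 -199.8] [12.4 19.5] 60.6 zmax 0.0448
   0.045 65 [ 414.2 -197.5] [14.4 14.5] 66.1 zmax 0.0678
```

View pics/crop1.png

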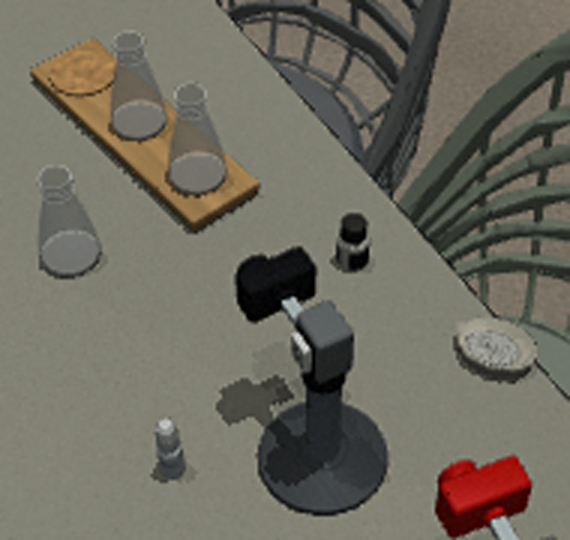

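The crop confirms the choice: lone bottle with its neck at crop (55,180), empty pad at (82,70), dark pole head at (325,345) with the white button on its left (-x) face. The measured heights, sizes and reach all fit. Now I'll work out the move above the bottle.

```bash
cat > mv.py <<'E'
import sys
from h import *
from scipy.spatial.transform import Rotation as R
def mv(x,y,z,yaw):
    o=ctrl.get_obs(); R0=R.from_euler('xyz',o['eef_rot']); 
    d=R0.inv().apply(np.array([x,y,z])-o['ee_pos']*1000)
    t=(R0.inv()*R.from_euler('xyz',[np.pi,0,yaw])).as_rotvec()
    print('shift',d.round(1),'turn',t.round(4),'t',o['time_s'])
if __name__=='__main__': mv(*map(float,sys.argv[1:]))
E
python3 mv.py 437 51 190 1.741
python3 - <<'E'
from h import *
for n,b in(('scene',(262,218,325,312)),('side',(272,208,326,300))):
    d=np.load(n+'0.npz'); a,bb,c,e=b; w=d['W'][bb:e,a:c].reshape(-1,3)*1000
    w=w[(np.hypot(w[:,0]-520,w[:,1]+220)<90)]
    h=w[(w[:,2]>174)&(w[:,2]<184)&(w[:,1]<-225)]; cm=w[(w[:,2]>155)&(w[:,2]<166)&(w[:,1]>-205)]
    ft=w[(w[:,2]>5)&(w[:,2]<13)&(w[:,1]<-190)]
    for k,s in(('head',h),('cam',cm),('foot',ft)): print(n,k,len(s),[np.round(v,1) for v in cv2.minAreaRect(s[:,:2].astype(np.float32))],np.median(s[:,2]))
E
```

```text
shift [-412.6 -396.8   15.3] turn [-9.0000e-04  5.0000e-04  1.1618e+00] t 0.1
scene head 197 [array([ 522.6, -247.1]), array([35.9, 29.8]), np.float64(87.2)] 177.9704853466336
scene cam 255 [array([ 524.6, -169.7]), array([36.1, 57.2]), np.float64(85.7)] 159.94037001701966
scene foot 885 [array([ 521.7, -248.1]), array([ 99.9, 100.8]), np.float64(60.2)] 8.90789434079653
side head 142 [array([ 521.6, -250.3]), array([29.3, 35.5]), np.float64(1.2)] 178.1623235756854
side cam 183 [array([ 524. , -172.7]), array([35.9, 57.6]), np.float64(88.5)] 160.3421709485734
side foot 706 [array([ 520.7, -251.4]), array([ 98.8, 101.4]), np.float64(55.1)] 9.083617087423557
```

The manual's scale: shifts go in shares of 0.8 m and turns go in shares of pi/2 rad. Converting my numbers, -413 mm / 800 = -0.5163, -397 mm / 800 = -0.4963, 1.162 rad / 1.5708 = 0.7398.

>>> arm_command(
  plan=[
    [[-0.2575,-0.2475,0.01,0,0,0.3692,-1],[-0.5163,-0.4963,0.0188,0,0,0.7398,-1],[-0.5163,-0.4963,0.0188,0,0,0.7398,-1],[-0.5163,-0.4963,0.0188,0,0,0.7398,-1],[-0.5163,-0.4963,0.0188,0,0,0.7398,-1],[-0.5163,-0.4963,0.0188,0,0,0.7398,-1],[-0.5163,-0.4963,0.0188,0,0,0.7398,-1],[-0.5163,-0.4963,0.0188,0,0,0.7398,-1],[-0.5163,-0.4963,0.0188,0,0,0.7398,-1],[-0.5163,-0.4963,0.0188,0,0,0.7398,-1],[-0.5163,-0.4963,0.0188,0,0,0.7398,-1],[-0.5163,-0.4963,0.0188,0,0,0.7398,-1]],
  ],
)

```text
time_s: 1.3
ee_pos: [0.4386, 0.0479, 0.1901]
eef_rot: [-3.141, 0.0, 1.738]
force: [-0.1, 0.2, 0.3]
grip_width: 0.0939
grip_force: 0.0
```

```bash
python3 mv.py 437 51 190 1.741; python3 - <<'E'
from h import *
im,d=cams.camera('wrist'); i=cams.camera_info('wrist'); cv2.imwrite('pics/w1.png',im); np.savez('w1.npz',im=im,d=d,T=i['world_to_cam'],k=[i['fx'],i['cx'],i['cy']])
E
```

```text
shift [ 3.3 -1.1  0.1] turn [-0.0004  0.0003 -0.0029] t 1.3
```

View pics/w1.png

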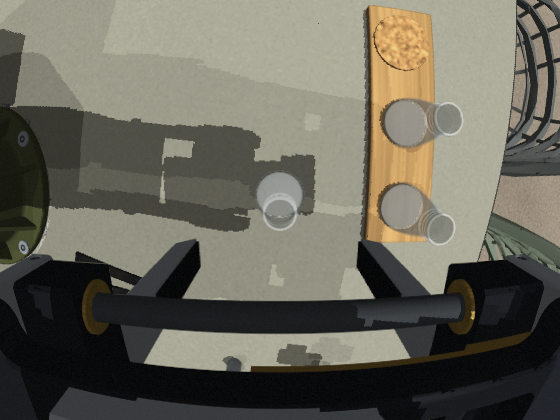

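The wrist view shows the lone bottle's rim at about (280,212) and foot at (279,195), the pad at (402,40), and the row bottles' feet at (405,123) and (403,206).

```bash
cat > wr.py <<'E'
from h import *
def ray(f,pts):
    z=np.load(f); fx,cx,cy=z['k']; T=np.linalg.inv(z['T'])
    for u,v,h in pts:
        a=np.array([u-cx,v-cy]); r=np.hypot(*a); th=r/fx
        d=T[:3,:3]@np.array([*(a/r*np.sin(th)),np.cos(th)]); o=T[:3,3]
        print((u,v,h),(1000*(o+d*(h-o[2])/d[2])).round(1))
if __name__=='__main__':
    im=np.load('w1.npz')['im']
    hsv=cv2.cvtColor(im,cv2.COLOR_BGR2HSV)
    g=cv2.medianBlur(cv2.cvtColor(im,cv2.COLOR_BGR2GRAY),3)
    print(cv2.HoughCircles(g[170:240,240:320],cv2.HOUGH_GRADIENT,1,8,param1=60,param2=12,minRadius=14,maxRadius=26))
    ray('w1.npz',[(280,212,.104),(279,195,0.001),(402,40,.022),(405,123,.018),(403,206,.018),(375,40,.022),(430,40,.022),(402,13,.022),(402,69,.022)])
E
python3 wr.py
```

```text
[[[38.5 24.5 22.1]
  [39.5 43.5 14.9]]]
(280, 212, 0.104) [439.2  53.  104. ]
(279, 195, 0.001) [439.2  50.    1. ]
(402, 40, 0.022) [544.9 253.8  22. ]
(405, 123, 0.018) [564.3 158.9  18. ]
(403, 206, 0.018) [582.5  65.2  18. ]
(375, 40, 0.022) [513.5 244.4  22. ]
(430, 40, 0.022) [579.6 265.3  22. ]
(402, 13, 0.022) [541.2 288.5  22. ]
(402, 69, 0.022) [549.4 218.8  22. ]
```

```bash
python3 mv.py 438 51.5 84 1.741
```

```text
shift [  4.8  -0.5 105.9] turn [-0.0005  0.0006 -0.0034] t 1.35
```

Converted, 50 mm / 800 = 0.0625, 40 mm / 800 = 0.05.

>>> arm_command(
  plan=[
    [[0.0025,0,0.025,0,0,0,-1],[0.0025,0,0.05,0,0,0,-1],[0.0025,0,0.0625,0,0,0,-1],[0.0025,0,0.0625,0,0,0,-1]],
  ],
)

```text
time_s: 1.75
ee_pos: [0.4365, 0.053, 0.1395]
eef_rot: [-3.139, -0.0, 1.741]
force: [0.6, 0.6, 1.0]
grip_width: 0.0938
grip_force: 0.0
```

```bash
python3 mv.py 438 51.5 84 1.741
```

```text
shift [-1.7  1.4 55.5] turn [-0.0023 -0.0003 -0.    ] t 1.75
```

Converted, 55 mm / 800 = 0.0688, 1.4 mm / 800 = 0.0018.

>>> arm_command(
  plan=[
    [[-0.0019,0.0018,0.025,0,0,0,-1],[-0.0019,0.0018,0.05,0,0,0,-1],[-0.0019,0.0018,0.0688,0,0,0,-1],[-0.0019,0.0018,0.0688,0,0,0,-1],[-0.0019,0.0018,0.0688,0,0,0,0],[-0.0019,0.0018,0.0688,0,0,0,0.3],[-0.0019,0.0018,0.0688,0,0,0,0.6],[-0.0019,0.0018,0.0688,0,0,0,1],[-0.0019,0.0018,0.0688,0,0,0,1],[-0.0019,0.0018,0.0688,0,0,0,1],[-0.0019,0.0018,0.0688,0,0,0,1]],
  ],
  squeeze=8,
)

```text
time_s: 2.85
ee_pos: [0.4388, 0.0517, 0.0855]
eef_rot: [3.142, 0.0, 1.741]
force: [-0.0, 0.1, 0.3]
grip_width: 0.0413
grip_force: 0.0
```

Still closing (41 mm), so let it finish and then lift a little.

Converted, -50 mm / 800 = -0.0625, -45 mm / 800 = -0.0563.

>>> arm_command(
  plan=[
    [[0,0,0,0,0,0,1],[0,0,0,0,0,0,1],[0,0,0,0,0,0,1],[0,0,0,0,0,0,1],[0,0,0,0,0,0,1],[0,0,-0.0063,0,0,0,1],[0,0,-0.0188,0,0,0,1],[0,0,-0.0375,0,0,0,1],[0,0,-0.0563,0,0,0,1],[0,0,-0.0625,0,0,0,1],[0,0,-0.0625,0,0,0,1]],
  ],
  squeeze=8,
)

```text
time_s: 3.95
ee_pos: [0.4391, 0.0517, 0.1362]
eef_rot: [3.14, 0.0, 1.741]
force: [0.9, -1.2, -1.5]
grip_width: 0.0299
grip_force: 8.0
```

```bash
python3 mv.py 544.5 252.5 150 1.741; python3 - <<'E'
from h import *
im,d=cams.camera('wrist'); i=cams.camera_info('wrist'); cv2.imwrite('pics/w2.png',im); np.savez('w2.npz',im=im,d=d,T=i['world_to_cam'],k=[i['fx'],i['cx'],i['cy']])
E
```

```text
shift [180.1 137.9 -13.6] turn [ 0.0015  0.0002 -0.0002] t 3.95
```

View pics/w2.png

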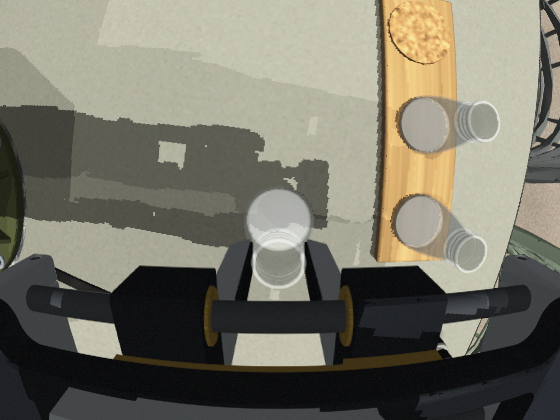

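Bottle held (30 mm neck, 8 N, foot at (279,219)), with pad at (420,30). Check the foot and pad positions once more from this view.

```bash
python3 -c "
from wr import ray
ray('w2.npz',[(279,219,.051),(279,260,.155),(420,31,.022),(425,125,.018),(419,221,.018)])"
```

```text
(279, 219, 0.051) [438.8  52.1  51. ]
(279, 260, 0.155) [437.9  55.2 155. ]
(420, 31, 0.022) [543.1 252.4  22. ]
(425, 125, 0.018) [563.8 160.1  18. ]
(419, 221, 0.018) [579.6  65.7  18. ]
```

Converted, 180 mm / 800 = 0.225, 155 mm / 800 = 0.1938.

>>> arm_command(
  plan=[
    [[0.0188,0,-0.0175,0,0,0,1],[0.05,0,-0.0175,0,0,0,1],[0.0875,0,-0.0175,0,0,0,1],[0.125,0,-0.0175,0,0,0,1],[0.1625,0,-0.0175,0,0,0,1],[0.1938,0,-0.0175,0,0,0,1],[0.215,0,-0.0175,0,0,0,1],[0.225,0,-0.0175,0,0,0,1],[0.225,0.0188,-0.0175,0,0,0,1],[0.225,0.05,-0.0175,0,0,0,1],[0.225,0.0813,-0.0175,0,0,0,1],[0.225,0.1125,-0.0175,0,0,0,1]],
  ],
)

```text
time_s: 5.2
ee_pos: [0.4979, 0.2439, 0.1488]
eef_rot: [-3.141, 0.0, 1.74]
force: [0.1, 0.2, -1.4]
grip_width: 0.0298
grip_force: 8.0
```

>>> arm_command(
  plan=[
    [[0,0.025,0,0,0,0,1],[0,0.045,0,0,0,0,1],[0,0.0575,0,0,0,0,1],[0,0.06,0,0,0,0,1],[0,0.06,0,0,0,0,1],[0,0.06,0,0,0,0,1]],
  ],
)

```text
time_s: 5.8
ee_pos: [0.5439, 0.2522, 0.1492]
eef_rot: [-3.141, 0.0, 1.741]
force: [-0.1, 0.0, -0.2]
grip_width: 0.0296
grip_force: 8.0
```

```bash
python3 mv.py 544.5 252.5 108 1.741; python3 - <<'E'
from h import *
im,d=cams.camera('wrist'); i=cams.camera_info('wrist'); cv2.imwrite('pics/w3.png',im); np.savez('w3.npz',im=im,d=d,T=i['world_to_cam'],k=[i['fx'],i['cx'],i['cy']])
E
```

```text
shift [ 0.2  0.7 41.2] turn [-0.0006  0.0001 -0.0002] t 5.8
```

View pics/w3.png

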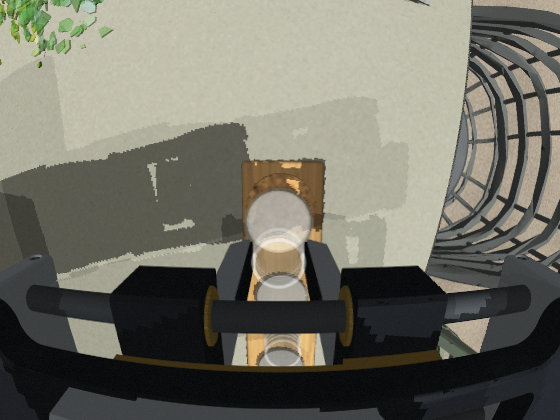

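The bottle hangs over the pad: foot at (279,217), visible pad arc topping out at (279,173), board edges at columns 243 and 325. Check the centring.

```bash
python3 -c "
from wr import *
ray('w3.npz',[(279,217,.064),(279,173,.022),(243,190,.018),(325,190,.018),(243,161,.018),(325,161,.018),(248,205,.022),(314,205,.022)])
z=np.load('w3.npz');cv2.imwrite('pics/c3.png',cv2.resize(z['im'][150:300,220:350],None,fx=4,fy=4,interpolation=2))"
```

```text
(279, 217, 0.064) [543.7 254.1  64. ]
(279, 173, 0.022) [538.2 286.4  22. ]
(243, 190, 0.018) [506.7 263.9  18. ]
(325, 190, 0.018) [585.2 277.5  18. ]
(243, 161, 0.018) [502.3 291.8  18. ]
(325, 161, 0.018) [579.8 305.3  18. ]
(248, 205, 0.022) [514.  250.9  22. ]
(314, 205, 0.022) [576.8 261.8  22. ]
```

View pics/c3.png

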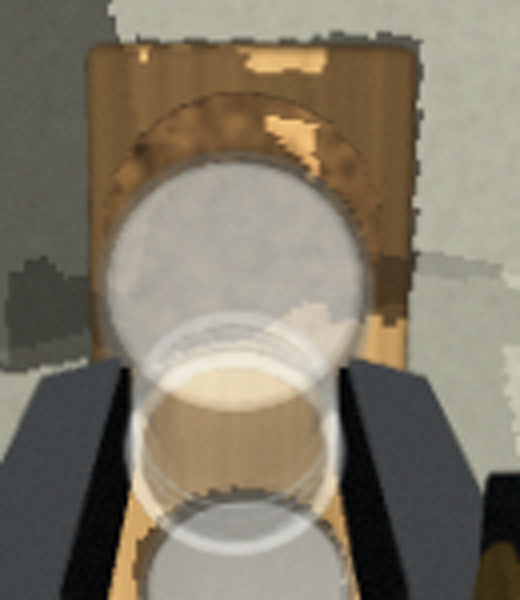

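Converted, 41 mm / 800 = 0.0513, 39 mm / 800 = 0.0488.

>>> arm_command(
  plan=[
    [[0.0013,0.0019,0.01,0,0,0,1],[0.0013,0.0019,0.0225,0,0,0,1],[0.0013,0.0019,0.035,0,0,0,1],[0.0013,0.0019,0.0438,0,0,0,1],[0.0013,0.0019,0.0488,0,0,0,1],[0.0013,0.0019,0.0513,0,0,0,1],[0.0013,0.0019,0.0513,0,0,0,1],[0.0013,0.0019,0.0513,0,0,0,1]],
  ],
)

```text
time_s: 6.65
ee_pos: [0.5458, 0.2537, 0.1088]
eef_rot: [3.141, -0.0, 1.741]
force: [-0.2, -0.5, -1.7]
grip_width: 0.0297
grip_force: 8.0
```

>>> arm_command(
  plan=[
    [[0,0,0.0013,0,0,0,1],[0,0,0.0016,0,0,0,1],[0,0,0.0016,0,0,0,1],[0,0,0.0016,0,0,0,0.2],[0,0,0.0016,0,0,0,-0.2],[0,0,0.0016,0,0,0,-0.6],[0,0,0.0016,0,0,0,-1],[0,0,0.0016,0,0,0,-1],[0,0,0.0016,0,0,0,-1],[0,0,0.0016,0,0,0,-1]],
  ],
)

```text
time_s: 7.65
ee_pos: [0.5456, 0.2537, 0.1071]
eef_rot: [-3.142, 0.0, 1.741]
force: [-0.2, 0.1, 0.2]
grip_width: 0.0822
grip_force: 0.0
```

Converted, -150 mm / 800 = -0.1875, -140 mm / 800 = -0.175.

>>> arm_command(
  plan=[
    [[0,0,-0.0125,0,0,0,-1],[0,0,-0.0375,0,0,0,-1],[0,0,-0.075,0,0,0,-1],[0,0,-0.125,0,0,0,-1],[0,0,-0.175,0,0,0,-1],[0,0,-0.1875,0,0,0,-1],[0,0,-0.1875,0,0,0,-1]],
  ],
)

```text
time_s: 8.35
ee_pos: [0.546, 0.2538, 0.2592]
eef_rot: [3.138, -0.001, 1.741]
force: [-0.2, 0.8, -0.9]
grip_width: 0.0941
grip_force: 0.0
```

```bash
python3 mv.py 521.7 -249 265 1.54; python3 - <<'E'
from h import *
im,d=cams.camera('wrist'); i=cams.camera_info('wrist'); np.savez('w4.npz',im=im,d=d,T=i['world_to_cam'],k=[i['fx'],i['cx'],i['cy']])
im2,_,W=world('scene'); a=cv2.resize(im2[130:230,180:300],(480,400),interpolation=2); b=im[:400,:300] ; cv2.imwrite('pics/chk.png',np.hstack([a,im[:400,140:440]]))
E
```

```text
shift [-491.5 -109.    -6.5] turn [ 0.0032 -0.001   0.2007] t 8.35
```

View pics/chk.png

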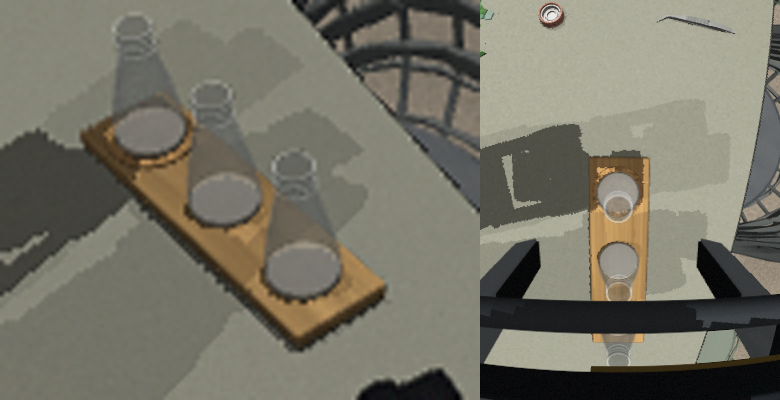

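The bottle stands upright on the pad, with its foot at (150,130) in the crop and the cork ring even around it. The row bottles are unmoved. On to the pole.

Converted, -491 mm / 800 = -0.6138, -265 mm / 800 = -0.3313, 0.2 rad / 1.5708 = 0.1273.

>>> arm_command(
  plan=[
    [[-0.05,-0.0113,-0.0075,0,0,0.0127,-1],[-0.1063,-0.0238,-0.0075,0,0,0.0255,-1],[-0.1625,-0.0363,-0.0075,0,0,0.0382,-1],[-0.2188,-0.0488,-0.0075,0,0,0.0509,-1],[-0.275,-0.0613,-0.0075,0,0,0.0637,-1],[-0.3313,-0.0738,-0.0075,0,0,0.0764,-1],[-0.3875,-0.0863,-0.0075,0,0,0.0891,-1],[-0.4438,-0.0988,-0.0075,0,0,0.1019,-1],[-0.5,-0.1113,-0.0075,0,0,0.1146,-1],[-0.55,-0.1225,-0.0075,0,0,0.1273,-1],[-0.5938,-0.1313,-0.0075,0,0,0.1273,-1],[-0.6138,-0.1363,-0.0075,0,0,0.1273,-1]],
  ],
)

```text
time_s: 9.65
ee_pos: [0.5203, -0.251, 0.261]
eef_rot: [-3.139, -0.001, 1.539]
force: [0.7, 0.2, -0.4]
grip_width: 0.0937
grip_force: 0.0
```

```bash
python3 - <<'E'
from h import *
cams.camera('scene')
im,d=cams.camera('wrist'); i=cams.camera_info('wrist'); np.savez('w5.npz',im=im,d=d,T=i['world_to_cam'],k=[i['fx'],i['cx'],i['cy']])
cv2.imwrite('pics/w5.png',im)
E
python3 mv.py 521.7 -249 137 1.54
```

```text
shift [  0.8   1.4 124.4] turn [-0.0025 -0.0012 -0.0014] t 9.75
```

View pics/w5.png

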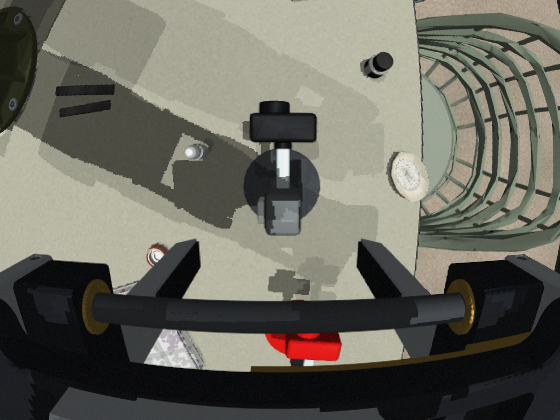

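The head is below at about (285,217), button on its left, camera box at (283,127). The red look-alike is behind at (313,345), and the fingers come down clear on both sides.

```bash
python3 -c "
from wr import *
ray('w5.npz',[(285,217,.179),(283,127,.161),(282,187,.009)])
z=np.load('scene0.npz');im,W=z['im'].astype(int),z['W'];m=(im[...,2]>120)&(im[...,1]<60)&(z['dp']>0)&(W[...,2]>.1);m[:280]=0;print(W[m].min(0),W[m].max(0))"
```

```text
(285, 217, 0.179) [ 525.7 -247.5  179. ]
(283, 127, 0.161) [ 526.4 -173.1  161. ]
(282, 187, 0.009) [ 524.9 -246.4    9. ]
[ 0.52285612 -0.47491475  0.14559054] [ 0.57932863 -0.37377433  0.17288369]
```

Converted, 60 mm / 800 = 0.075, 50 mm / 800 = 0.0625.

>>> arm_command(
  plan=[
    [[0.0013,0.0019,0.0313,0,0,0,-1],[0.0013,0.0019,0.0625,0,0,0,-1],[0.0013,0.0019,0.075,0,0,0,-1],[0.0013,0.0019,0.075,0,0,0,-1]],
  ],
)

```text
time_s: 10.15
ee_pos: [0.5225, -0.2464, 0.2018]
eef_rot: [-3.139, -0.001, 1.542]
force: [0.1, -0.3, -0.4]
grip_width: 0.0938
grip_force: 0.0
```

```bash
python3 mv.py 521.7 -249 137 1.54
```

```text
shift [-2.7 -0.6 64.8] turn [-0.0025 -0.0013  0.0019] t 10.15
```

Converted, 65 mm / 800 = 0.0813, 55 mm / 800 = 0.0688.

>>> arm_command(
  plan=[
    [[-0.0019,0,0.025,0,0,0,-1],[-0.0019,0,0.05,0,0,0,-1],[-0.0019,0,0.0688,0,0,0,-1],[-0.0019,0,0.0813,0,0,0,-1],[-0.0019,0,0.0813,0,0,0,-1],[-0.0019,0,0.0813,0,0,0,0]],
  ],
)

```text
time_s: 10.75
ee_pos: [0.5232, -0.2493, 0.1392]
eef_rot: [3.14, 0.001, 1.541]
force: [0.7, -1.0, 0.3]
grip_width: 0.0888
grip_force: 0.0
```

>>> arm_command(
  plan=[
    [[0,0,0,0,0,0,0.5],[0,0,0,0,0,0,1],[0,0,0,0,0,0,1],[0,0,0,0,0,0,1],[0,0,0,0,0,0,1],[0,0,0,0,0,0,1],[0,0,0,0,0,0,1],[0,0,0,0,0,0,1],[0,0,0,0,0,0,1],[0,0,0,0,0,0,1],[0,0,0,0,0,0,1],[0,0,0,0,0,0,1]],
  ],
  squeeze=25,
)

```text
time_s: 11.95
ee_pos: [0.5235, -0.2493, 0.1382]
eef_rot: [3.14, 0.0, 1.541]
force: [8.2, -1.3, -1.4]
grip_width: 0.0307
grip_force: 25.0
```

Converted, -10 mm / 800 = -0.0125, -8 mm / 800 = -0.01.

>>> arm_command(
  plan=[
    [[0,0.0019,0,0,0,0,1],[0,0.0019,0,0,0,0,1],[0,0.0019,-0.0038,0,0,0,1],[0,0.0019,-0.01,0,0,0,1],[0,0.0019,-0.0125,0,0,0,1],[0,0.0019,-0.0125,0,0,0,1]],
  ],
)

```text
time_s: 12.55
ee_pos: [0.5238, -0.2493, 0.1483]
eef_rot: [-3.141, -0.0, 1.541]
force: [-5.2, -1.7, -1.4]
grip_width: 0.0299
grip_force: 25.0
```

```bash
python3 - <<'E'
from h import *
im,dp,W=world('scene'); w=W.reshape(-1,3)
m=(dp.ravel()>0)&(w[:,0]>.48)&(w[:,0]<.57)&(w[:,1]>-.20)&(w[:,1]<-.14)&(w[:,2]>.11)&(w[:,2]<.25)
print('camera box',m.sum(),np.percentile(w[m,2],[2,50,98]).round(4),'was')
z=np.load('scene0.npz');w=z['W'].reshape(-1,3);m=(z['dp'].ravel()>0)&(w[:,0]>.48)&(w[:,0]<.57)&(w[:,1]>-.20)&(w[:,1]<-.14)&(w[:,2]>.11)&(w[:,2]<.25);print(np.percentile(w[m,2],[2,50,98]).round(4))
cv2.imwrite('pics/p6.png',cv2.resize(im[150:330,200:400],None,fx=3,fy=3,interpolation=2)); print(ctrl.get_obs()['force'])
E
```

```text
camera box 17 [0.1432 0.1532 0.1579] was
[0.1276 0.1557 0.1622]
[-5.52405995 -0.51710935 -2.14700402]
```

View pics/p6.png

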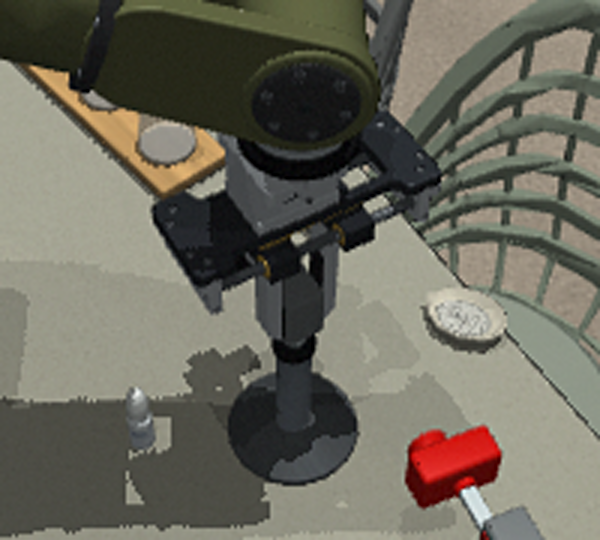

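The head sits between the fingers, at crop (300,305), but the gripper hides the camera box. I'll use the wrist camera's depth to see whether the box rose.

```bash
cat > bx.py <<'E'
from h import *
def box():
    i=cams.camera_info('wrist'); im,d=cams.camera('wrist'); o=ctrl.get_obs()
    v,u=np.mgrid[:420,:560]; a=np.stack([u-i['cx'],v-i['cy']],-1); r=np.hypot(a[...,0],a[...,1])+1e-9; th=r/i['fx']
    P=np.stack([a[...,0]/r*np.tan(th)*d,a[...,1]/r*np.tan(th)*d,d],-1); T=np.linalg.inv(i['world_to_cam'])
    W=(P@T[:3,:3].T+T[:3,3]); m=(d>0)&(th<1.3)&(abs(W[...,0]-.525)<.02)&(W[...,1]>-.19)&(W[...,1]<-.155)&(W[...,2]>.1)
    print('box',m.sum(),np.percentile(W[m][:,2],[10,50,90]).round(4),'tcp',o['ee_pos'].round(4),o['grip_width'],o['force'].round(1),o['time_s'])
box()
E
python3 bx.py
```

```text
box 5050 [0.1653 0.171  0.172 ] tcp [ 0.5238 -0.2493  0.1482] 0.029988837585104386 [-6.  -1.6 -1. ] 12.65
```

The box top is at 171 mm (161 + 10), so the head rises with the button in. Pull on.

>>> arm_command(
  plan=[
    [[0,-0.0009,-0.0063,0,0,0,1],[0,-0.0009,-0.0175,0,0,0,1],[0,-0.0009,-0.03,0,0,0,1],[0,-0.0009,-0.0425,0,0,0,1],[0,-0.0009,-0.055,0,0,0,1],[0,-0.0009,-0.0675,0,0,0,1],[0,-0.0009,-0.08,0,0,0,1],[0,-0.0009,-0.0913,0,0,0,1],[0,-0.0009,-0.1,0,0,0,1],[0,-0.0009,-0.1063,0,0,0,1],[0,-0.0009,-0.11,0,0,0,1],[0,-0.0009,-0.1113,0,0,0,1]],
  ],
)

```text
time_s: 13.85
ee_pos: [0.5236, -0.2493, 0.2374]
eef_rot: [3.141, 0.0, 1.541]
force: [3.0, -2.1, -3.2]
grip_width: 0.0305
grip_force: 25.0
```

>>> arm_command(
  plan=[
    [[0,0,0,0,0,0,1],[0,0,0,0,0,0,1],[0,0,0,0,0,0,1]],
  ],
)

```text
time_s: 14.15
ee_pos: [0.5236, -0.2493, 0.2371]
eef_rot: [3.141, 0.0, 1.541]
force: [3.3, -2.4, -1.5]
grip_width: 0.0301
grip_force: 25.0
```

```bash
python3 bx.py
```

```text
box 5054 [0.2541 0.2598 0.2609] tcp [ 0.5236 -0.2493  0.2371] 0.03048239623080392 [ 2.5 -1.  -2.2] 14.2
```

>>> arm_command(
  plan=[
    [[0,0,-0.0013,0,0,0,1],[0,0,-0.0019,0,0,0,1],[0,0,-0.0019,0,0,0,1],[0,0,-0.0019,0,0,0,1],[0,0,-0.0019,0,0,0,1]],
  ],
)

```text
time_s: 14.7
ee_pos: [0.5236, -0.2492, 0.2382]
eef_rot: [-3.141, -0.0, 1.541]
force: [3.9, -2.5, -6.4]
grip_width: 0.0303
grip_force: 25.0
```

```bash
python3 bx.py; python3 - <<'E'
from h import *
im,d,W=world('side'); a=im[150:330,180:340]; cv2.imwrite('pics/fin.png',cv2.resize(a,None,fx=3,fy=3,interpolation=2))
E
```

```text
box 5060 [0.2552 0.2609 0.262 ] tcp [ 0.5236 -0.2492  0.2383] 0.030418938095906324 [ 3.9 -2.7 -5.6] 14.75
```

View pics/fin.png

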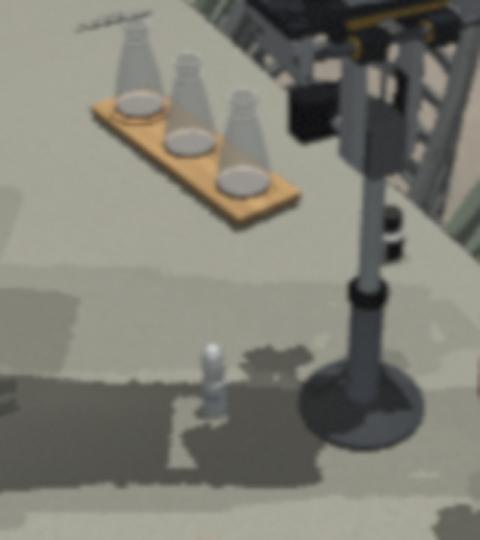

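The pole is fully extended, with its head at (370,130) held against the stop (about 4 N more pull). The bottle stands on the pad at (140,105), and all three bottles are upright. Handing in.

```bash
python3 -c "
from station import ctrl
print(ctrl.hand_in())"
```

```text
the job is handed in; nothing more can be done
None
```

Job handed in (it returned no verdict): the bottle stands upright and let go on the cork pad, and the pole head is still held at the second stop (about 100 mm up), with the button pressed in by the grip.

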